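Make up two bench reactors from their washed parts

TASK

Make up the two small reactors: stand each steel vessel upright, fully down in the heater of its size (wide vessel in the wide heater, narrow vessel in the narrow heater), then close each vessel with the head of its size, seated flat with its spigot inside the mouth. Lower the parts into place rather than dropping them, and leave the glass bottle standing where it is.

Things in the scene. Friction and masses are not known exactly. Their poses are not given: they have to be found in the camera images.
- heater_large: Wide heater, fixed to the bench: a dark grey upright round drum 120 mm across and 60 mm high, with an open round well 78 mm across whose floor is 12 mm above the bench. A black plug box (26 x 34 x 30 mm, reaching 83 mm from the axis, with a short cable stub) sticks out along its +x. Origin: on the axis, at bench level; z up.
- heater_small: Narrow heater, fixed to the bench: like the wide one but 96 mm across, 60 mm high, well 58 mm across with its floor 12 mm above the bench; its plug box reaches 71 mm from the axis. Origin: on the axis, at bench level; z up.
- vessel_large: Wide vessel, loose: plain steel cup standing upright, mouth up, 62 mm outside diameter, 100 mm high, wall 5 mm (mouth 52 mm across), about 0.55 kg. Grip it across the outside near the rim. Origin: centre of its underside; z up to the mouth.
- vessel_small: Narrow vessel, loose: plain steel cup standing upright, mouth up, 42 mm outside diameter, 90 mm high, wall 5 mm (mouth 32 mm across), about 0.32 kg. Origin: centre of its underside; z up to the mouth.
- head_large: Wide head, loose steel lid, spigot down. From below: tapered spigot 0-8 mm high (36 mm across at the bottom, 42 above), disc 70 mm across at 8-18 mm, grip stem 22 mm across at 18-63 mm; three ports 10 mm across rise to 28 mm, 26 mm off the axis. 0.35 kg. Origin: centre of the spigot's underside, z up. Seated (disc on rim) it is 92 mm above the vessel's origin.
- head_small: Narrow head, loose steel lid of the same form: tapered spigot 0-8 mm high (22 mm across at the bottom, 24 above), disc 50 mm across at 8-18 mm, grip stem 18 mm across at 18-63 mm; three ports 6 mm across rise to 28 mm, 18.5 mm off the axis. 0.16 kg. Origin: centre of the spigot's underside, z up. Seated (disc on rim) it is 82 mm above the vessel's origin.
- bottle: Bystander to leave alone: brown glass bottle, paper label, white cap, 60 mm across, 135 mm high, loose, standing among the parts. Origin: centre of its underside. A loose pressure gauge (disc 64 mm across, 27 mm high, with a brass stub) also lies among the parts; other loose tools lie outside them and are lower than the bottle.

How it is judged:
By the outcome, as a careful person would: the job done as asked, in the order asked, and still so for the second after the job is handed in, with the robot touching nothing.
It also fails if it takes over 106 s, if anything falls off the work surface, if the arm or the gripper's body presses on something with over 40 N, if the wrist force passes 120 N, or if a joint passes its speed limit or range.

ROBOT

A 6-joint arm with a two-finger parallel gripper is mounted at the origin on the work surface. World frame = base frame: x ahead of the robot, y to its left, z up, the work surface at z = 0. Lengths are in m, angles in degrees, forces in N, time in s.
With the tool pointing down it reaches from about 0.35 to 0.875 m from the base axis. Payload 4.2 kg.
Tool frame: the origin (TCP) lies on the centre line of the jaws, within the pads' length; the fingertips stand tip_reach ahead of it and the grasp point (between the pads) is the TCP (tip_reach is the distance from the TCP to the fingertips, in m); z points along the fingers, y is the line along which they close (so a half turn about z gives the same grasp; the last joint's range is limited). The gripper opens to 87 mm and grips with 3 to 60 N. Pads are 19 mm wide; open, the fingers measure 117 mm over their backs; the gripper's body (75 mm by 190 mm) begins 51 mm behind the grasp point.
Start: joints at [85.749, 22.042, 0.453, 0, -68.411, -14.817], TCP at [0.204, 0.591, 0.242] pointing down, gripper open.
Joint ranges: [-179.83, 179.83], [-69.29, 118.12], [-61.27, 80.66], [-181.25, 117.63], [-171.15, -9.14], [-177.46, 177.46]. Speed limits (degrees/s): [159.86, 159.86, 180, 180, 180, 180].

INTERFACE

Orientations are given as a 3x3 rotation matrix whose columns are the frame's x, y, z axes.
In Python, from station import sense, capture, finish_job, tip_reach gives the robot as it stands.
- The arm moves only by the tool arm_command, never from a script. Its argument "deltas" is a list of rows, each a list of 7 numbers: the turn, a rotation vector about the tool's x, y, z in rad, then the shift along the tool's x, y, z in cm, then the closure, from -1 (fully open) to 1 (shut), so that 0 is half open. In form: [[rx, ry, rz, dx, dy, dz, hand], ...]. A call has 1 to 8 rows; each row is the pose to reach, as a shift and turn from the pose commanded when the call began, along the tool's axes at that moment; what a row does not reach only later rows make up. A row lasts 1/12 s, in which the tool goes at most 41.7 mm and 7.16 degrees, less where a joint would pass 70% of its speed; a pose out of reach is approached as far as the arm can. A call with a gripper value outside its range is refused whole. The fingers move at their own pace and stop on an object; the grip force is fixed at half the most. Time passes only in rows, so rows that repeat a pose let the fingers close. It gives the time, the measured TCP pose, the force, the opening and the grip force at its end, in the units of the state.
- sense(): the state, without advancing time (a new reading comes with each control period).
- capture(name): name is "scene" or "top"; returns a dict with "pixels" (480x640x3 uint8, blue, green, red), "fovy" (degrees; the focal length in pixels is half the picture's height over the tangent of half this angle, whatever the lens; pixels are square), "cx", "cy" (the principal point, pixels), "rvec" (rotation vector, rad) and "tvec" (3), from world to camera coordinates, as OpenCV has them. Camera axes: x right, y down, z forward; pixel columns grow to the right and rows downward; lengths in m; the calibration is good to about 2 mm. A picture is of the moment at which its call begins. There is no depth.
- finish_job(): hands the job in; it is judged then, once.
The state is a dict: "time_s": time; "joints": joint angles; "joint_velocities": joint speeds; "effort": joint torques, N m; "tcp_pos": TCP position; "ee_rot": TCP orientation; "wrist_force": force on the tool from outside, world axes, zero at the start; "moment": the same for the moment, N m; "gripper_width": opening from 0.0 (shut) to 1.0 (fully open); "gripper_force": force on a finger pad.
Only numpy, scipy, OpenCV 4.12 (cv2) and the standard library are available. Lean on these libraries where they do the work, as an engineer would, in place of code of your own. Each camera call takes 0.05 s, during which the arm holds its last target. There are 200 camera calls.

## Working session

There is one attempt and no reset: what is moved stays moved. The work goes in short steps, Python scripts to look and compute and a tool call to move; the robot and the scene stay as the last step left them, time stands still between calls to the robot, and variables do not carry over. Pictures are saved under pics/ and viewed, at most 14 in all, crops included, and the job is handed in when it is done.

Besides the shell and the picture viewer there is one more tool, called as name(argument=value, ...), one argument or row to a line, values as JSON. arm_command: Moves the arm, as the interface text tells. Its arguments: {"type":"object","properties":{"deltas":{"type":"array"}},"required":["deltas"]}

```bash
ls; mkdir -p pics
python3 - <<'E'
from station import *
import cv2
s=sense()
for k in s: print(k,s[k])
print(tip_reach)
for n in("scene","top"):
    c=capture(n); cv2.imwrite(f"pics/{n}0.png",c["pixels"]); print({k:v for k,v in c.items() if k!="pixels"})
E
```

```text
pics
time_s 0.0
joints [ 8.57488155e+01  2.20899877e+01  3.79951802e-01 -2.79797300e-02
 -6.84116281e+01 -1.48175518e+01]
joint_velocities [-0.00855192  0.02356827 -0.05776808 -0.04526843  0.00326887  0.10436361]
effort [-7.50345625e-04 -3.90666068e+01  1.87408000e+01  4.21989128e+00
  1.10255083e-02 -1.88803856e-04]
tcp_pos [0.20398034 0.59018207 0.24047151]
ee_rot [[ 9.45068477e-01 -3.26871842e-01 -6.10238061e-04]
 [-3.26872395e-01 -9.45066185e-01 -2.08389203e-03]
 [ 1.04450269e-04  2.16889064e-03 -9.99997642e-01]]
wrist_force [-0.34518113 -0.32057804 -0.28430386]
moment [-0.01639703  0.02395651 -0.00769141]
gripper_force 0.0
gripper_width 1.000413147640286
0.019
{'fovy': 51.65028670385445, 'cx': 317.14748290655876, 'cy': 242.65216423535733, 'rvec': array([ 0.88503606,  2.62342823, -0.94691972]), 'tvec': array([ 0.41101409, -0.22434152,  1.2147286 ])}
{'fovy': 47.23090391339869, 'cx': 328.4110528545771, 'cy': 238.06729554380587, 'rvec': array([ 2.04841513, -2.15922584,  0.24855682]), 'tvec': array([0.02493816, 0.52260045, 0.99093119])}
```

View pics/scene0.png

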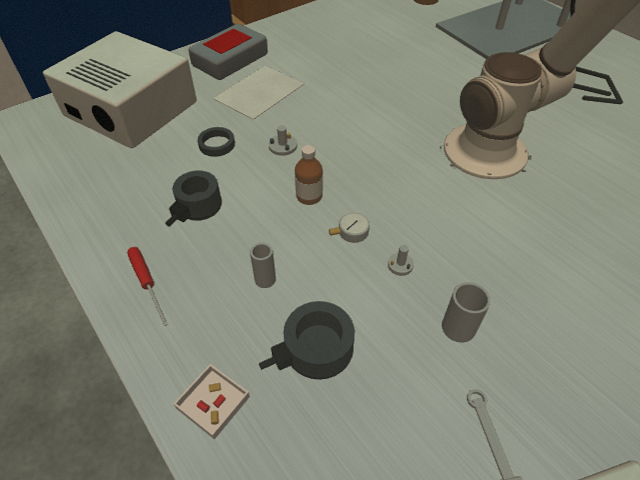

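View pics/top0.png

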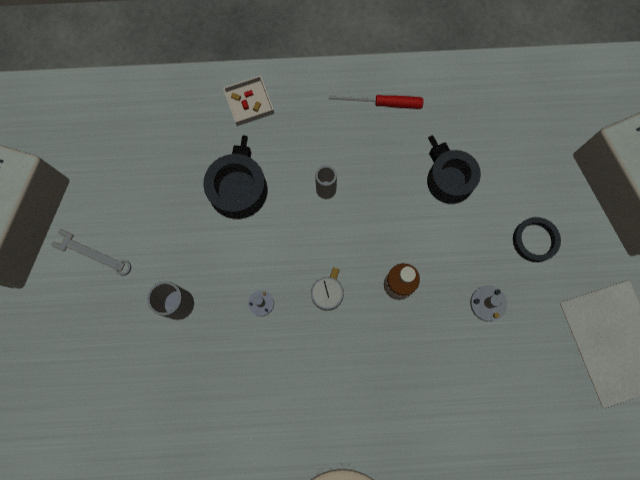

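The scene view shows the wide heater at (319,335), the narrow heater at (196,193), the vessels at (468,300) and (262,250), the heads at (401,262) for small and (282,143) for large, the bottle at (309,178) and the gauge at (354,227). The top view has the heaters at (235,183) and (455,174), the vessels at (165,298) and (326,175), and the heads at (261,302) for small and (489,302) for large. I'll refine these by fitting circles of known height in both views.

```bash
cat > h.py <<'E'
from station import *
import cv2, numpy as np
from scipy.optimize import minimize
# circles (z, r) visible on each part
C=dict(heater_large=[(.06,.06),(.06,.039)],heater_small=[(.06,.048),(.06,.029)],
 vessel_large=[(.1,.031),(.1,.026)],vessel_small=[(.09,.021),(.09,.016)],
 head_large=[(.018,.035),(.063,.011)],head_small=[(.018,.025),(.063,.009)],bottle=[(.135,.012)],gauge=[(.027,.032)])
A=np.linspace(0,2*np.pi,120,endpoint=False); U=np.c_[np.cos(A),np.sin(A)]
def K(c):
    f=240/np.tan(np.radians(c["fovy"]/2)); return np.array([[f,0,c["cx"]],[0,f,c["cy"]],[0,0,1]])
def proj(c,P): return cv2.projectPoints(np.float64(P),c["rvec"],c["tvec"],K(c),None)[0][:,0]
def ray(c,uv,z):
    R=cv2.Rodrigues(c["rvec"])[0]; o=-R.T@c["tvec"]; d=R.T@np.linalg.inv(K(c))@[*uv,1]
    return (o+d*(z-o[2])/d[2])[:2]
def circ(xy,z,r): return np.c_[xy+r*U,np.full(len(U),z)]
def grad(c):
    g=cv2.GaussianBlur(cv2.cvtColor(c["pixels"],cv2.COLOR_BGR2GRAY).astype(np.float32),(0,0),1.0)
    return cv2.Sobel(g,cv2.CV_32F,1,0),cv2.Sobel(g,cv2.CV_32F,0,1)
def score(c,G,xy,cs):
    t=0
    for z,r in cs:
        p=proj(c,circ(xy,z,r)); n=proj(c,circ(xy,z,r+.001))-p; n/=np.linalg.norm(n,axis=1)[:,None]
        gx,gy=[cv2.remap(g,np.float32(p[:,:1]),np.float32(p[:,1:]),cv2.INTER_LINEAR)[:,0] for g in G]
        t+=np.minimum(abs(gx*n[:,0]+gy*n[:,1]),120).mean()
    return t
def fit(cams,Gs,xy0,cs,w=.015):
    f=lambda xy:-sum(score(c,G,xy,cs) for c,G in zip(cams,Gs))
    g=np.arange(-w,w+1e-6,.0015)
    b=min(((f(xy0+np.array([a,e])),a,e) for a in g for e in g))
    return minimize(f,xy0+np.array(b[1:]),method="Nelder-Mead",options=dict(initial_simplex=xy0+np.array(b[1:])+np.array([[0,0],[.001,0],[0,.001]]))).x
def go(x,y,z,yaw=None):
    """tool-frame delta (cm) and turn to world target, from the measured pose; yaw = world angle of tool x, deg"""
    s=sense(); R=s["ee_rot"]; d=R.T@(np.array([x,y,z])-s["tcp_pos"])*100
    a=np.degrees(np.arctan2(R[1,0],R[0,0])); t=0 if yaw is None else -np.radians((yaw-a+90)%180-90)
    print("t",round(s["time_s"],2),"tcp",s["tcp_pos"].round(4),"yaw",a.round(1),"w",round(s["gripper_width"],3),"F",s["wrist_force"].round(1),"d",d.round(2),"rz",round(t,3))
E
cat > fit0.py <<'E'
from h import *
import json
top={'heater_large':(235,183),'heater_small':(455,174),'vessel_large':(165,298),'vessel_small':(326,175),'head_large':(489,302),'head_small':(261,302),'bottle':(408,274),'gauge':(327,293)}
cs=[capture("scene"),capture("top")]; G=[grad(c) for c in cs]; out={}
ims=[c["pixels"].copy() for c in cs]
for n,uv in top.items():
    x0=ray(cs[1],uv,C[n][0][0])
    b=fit(cs,G,x0,C[n]); i=[fit([c],[g],b,C[n],.008) for c,g in zip(cs,G)]
    print(n,x0.round(3),b.round(4),[q.round(4) for q in i]); out[n]=list(b)
    for c,im in zip(cs,ims):
        for z,r in C[n]: cv2.polylines(im,[np.int32(proj(c,circ(b,z,r))*8)],True,(0,255,0),1,cv2.LINE_AA,3)
json.dump(out,open("pos.json","w"))
cv2.imwrite("pics/ov_s.png",cv2.resize(ims[0][110:390,150:510],None,fx=2.1,fy=2.1)); cv2.imwrite("pics/ov_t.png",cv2.resize(ims[1][130:330,130:520],None,fx=2,fy=2))
E
python3 fit0.py
```

```text
heater_large [0.643 0.174] [0.6464 0.1768] [array([0.6466, 0.1758]), array([0.6462, 0.1777])]
heater_small [ 0.639 -0.258] [ 0.6438 -0.2614] [array([ 0.6438, -0.2623]), array([ 0.6434, -0.2612])]
vessel_large [0.419 0.296] [0.4204 0.2969] [array([0.4209, 0.2972]), array([0.4196, 0.2965])]
vessel_small [ 0.64  -0.004] [ 0.641  -0.0042] [array([ 0.6414, -0.0048]), array([ 0.641 , -0.0033])]
head_large [ 0.389 -0.308] [ 0.3863 -0.3063] [array([ 0.3962, -0.2964]), array([ 0.389 , -0.3043])]
head_small [0.413 0.134] [0.4109 0.1353] [array([0.4197, 0.1391]), array([0.4077, 0.1314])]
bottle [ 0.434 -0.137] [ 0.4353 -0.1373] [array([ 0.4354, -0.1373]), array([ 0.4348, -0.1363])]
gauge [0.422 0.005] [0.4236 0.0096] [array([0.4231, 0.0084]), array([0.4193, 0.0048])]
```

View pics/ov_s.png

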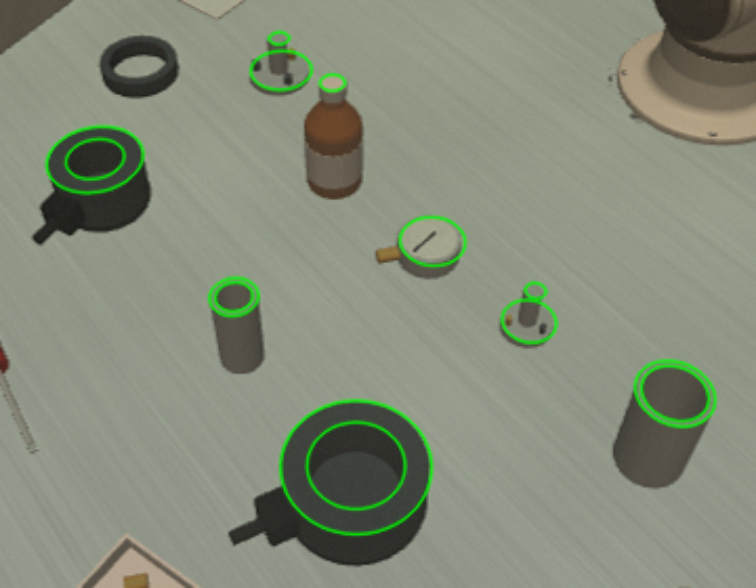

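View pics/ov_t.png

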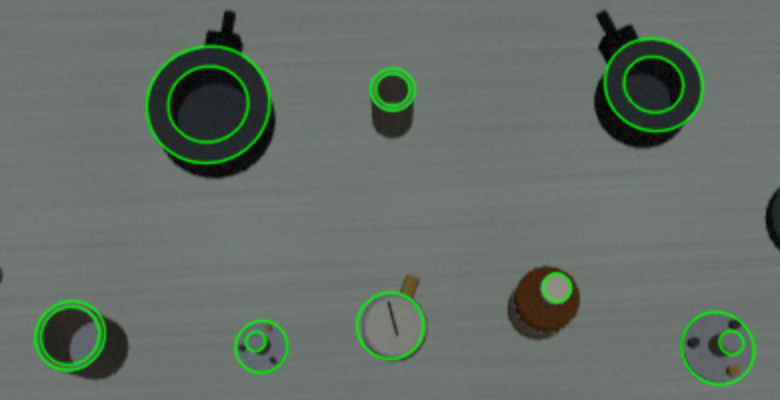

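Both overlays sit well on every rim, so the fits are good. The large head in the top view may be about 2 mm off. Next I go to the wide vessel.

```bash
python3 -c "
from h import *
go(.4204,.2969,.2)"
```

```text
t 0.2 tcp [0.204  0.5904 0.2409] yaw -19.1 w 1.001 F [ 0.1  0.1 -0.1] d [30.04 20.67  4.12] rz 0
```

arm_command(
  deltas=[
    [0,0,0,3,2,0.4,-1],
    [0,0,0,6.4,4.4,0.9,-1],
    [0,0,0,9.8,6.7,1.3,-1],
    [0,0,0,13.2,9.1,1.8,-1],
    [0,0,0,16.6,11.4,2.2,-1],
    [0,0,0,20,13.7,2.7,-1],
    [0,0,0,23.4,16.1,3.2,-1],
    [0,0,0,26,17.9,3.5,-1],
  ],
)

```text
time_s: 0.87
tcp_pos: [0.3921, 0.3338, 0.2061]
ee_rot: [[0.945, -0.328, -0.001], [-0.328, -0.945, -0.001], [-0.0, 0.001, -1.0]]
wrist_force: [0.7, -0.3, 0.8]
gripper_width: 0.998
gripper_force: 0.0
```

```bash
python3 -c "
from h import *
go(.4204,.2969,.08)"
```

```text
t 0.87 tcp [0.3921 0.3338 0.2061] yaw -19.1 w 0.998 F [ 0.7 -0.3  0.8] d [ 3.89  2.54 12.61] rz 0
```

arm_command(
  deltas=[
    [0,0,0,3,2,1,-1],
    [0,0,0,4,2.75,3,-1],
    [0,0,0,4,2.75,5,-1],
    [0,0,0,4,2.75,7,-1],
    [0,0,0,4,2.75,9,-1],
    [0,0,0,4,2.75,11,-1],
    [0,0,0,4,2.75,12.4,-1],
    [0,0,0,4,2.75,12.6,-1],
  ],
)

```text
time_s: 1.53
tcp_pos: [0.4189, 0.2959, 0.0778]
ee_rot: [[0.945, -0.327, -0.004], [-0.327, -0.945, -0.005], [-0.002, 0.006, -1.0]]
wrist_force: [-1.0, -0.7, 0.6]
gripper_width: 1.001
gripper_force: 0.0
```

```bash
python3 -c "
from h import *
go(.4204,.2969,.08)"
```

```text
t 1.53 tcp [0.4189 0.2959 0.0778] yaw -19.1 w 1.001 F [-1.  -0.7  0.6] d [ 0.11 -0.14 -0.22] rz 0
```

arm_command(
  deltas=[
    [0,0,0,0.1,0,-0.1,-0.6],
    [0,0,0,0.1,0,-0.1,0],
    [0,0,0,0.1,0,-0.1,1],
    [0,0,0,0.1,0,-0.1,1],
    [0,0,0,0.1,0,-0.1,1],
    [0,0,0,0.1,0,-0.1,1],
    [0,0,0,0.1,0,-0.1,1],
    [0,0,0,0.1,0,-0.1,1],
  ],
)

```text
time_s: 2.2
tcp_pos: [0.4215, 0.2977, 0.0824]
ee_rot: [[0.945, -0.326, 0.001], [-0.326, -0.945, 0.001], [0.001, -0.001, -1.0]]
wrist_force: [-1.1, 0.6, 6.0]
gripper_width: 0.695
gripper_force: 30.0
```

arm_command(
  deltas=[
    [0,0,0,0,0,0,1],
    [0,0,0,0,0,-0.5,1],
    [0,0,0,0,0,-1,1],
    [0,0,0,0,0,-2,1],
    [0,0,0,0,0,-2,1],
  ],
)

```text
time_s: 2.62
tcp_pos: [0.4218, 0.2977, 0.103]
ee_rot: [[0.945, -0.326, 0.002], [-0.326, -0.945, 0.002], [0.001, -0.002, -1.0]]
wrist_force: [-0.0, 0.9, -4.1]
gripper_width: 0.69
gripper_force: 30.0
```

```bash
python3 -c "
from h import *
go(.6464,.1768,.2)"
```

```text
t 2.62 tcp [0.4218 0.2977 0.103 ] yaw -19.0 w 0.69 F [-0.   0.9 -4.1] d [25.19  4.08 -9.68] rz 0
```

arm_command(
  deltas=[
    [0,0,0,0,0,-2,1],
    [0,0,0,1,0,-4.5,1],
    [0,0,0,3,0.5,-7,1],
    [0,0,0,6,1,-9,1],
    [0,0,0,9.3,1.5,-9.7,1],
    [0,0,0,12.6,2,-9.7,1],
    [0,0,0,15.9,2.6,-9.7,1],
    [0,0,0,18,3,-9.7,1],
  ],
)

```text
time_s: 3.28
tcp_pos: [0.5835, 0.2084, 0.1982]
ee_rot: [[0.945, -0.328, 0.0], [-0.328, -0.945, 0.0], [0.0, -0.0, -1.0]]
wrist_force: [-0.5, 0.6, -3.7]
gripper_width: 0.693
gripper_force: 30.0
```

arm_command(
  deltas=[
    [0,0,0,2.5,0.4,0,1],
    [0,0,0,4.5,0.7,0,1],
    [0,0,0,6,0.9,0,1],
    [0,0,0,7,1.1,0,1],
    [0,0,0,7.2,1.1,0,1],
    [0,0,0,7.2,1.1,0,1],
    [0,0,0,7.2,1.1,0,1],
    [0,0,0,7.2,1.1,0,1],
  ],
)

```text
time_s: 3.95
tcp_pos: [0.6451, 0.1767, 0.1986]
ee_rot: [[0.945, -0.326, -0.001], [-0.326, -0.945, 0.0], [-0.001, 0.0, -1.0]]
wrist_force: [-0.3, -1.1, -3.4]
gripper_width: 0.689
gripper_force: 30.0
```

```bash
python3 -c "
from h import *
go(.6464,.1768,.0944)
cs=[capture('scene'),capture('top')]
cv2.imwrite('pics/a.png',cv2.resize(cs[0]['pixels'][200:420,200:460],None,fx=2,fy=2))"
```

```text
t 3.95 tcp [0.6451 0.1767 0.1986] yaw -19.0 w 0.689 F [-0.3 -1.1 -3.4] d [ 0.13 -0.05 10.42] rz 0
```

View pics/a.png

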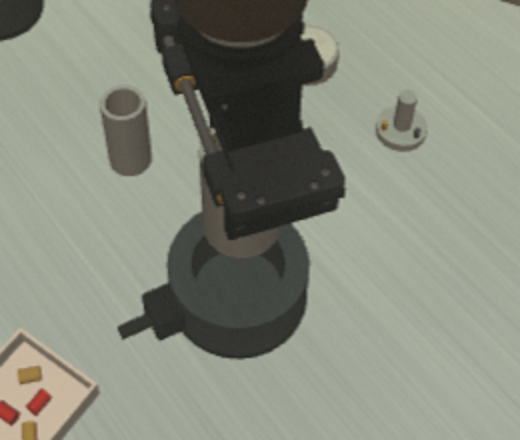

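The crop shows the wide vessel held upright above the heater well, with its lower end at about crop (240,240). I'll lower it, slowly at the end.

arm_command(
  deltas=[
    [0,0,0,0.1,0,1.5,1],
    [0,0,0,0.1,0,3.5,1],
    [0,0,0,0.1,0,5.5,1],
    [0,0,0,0.1,0,7.5,1],
    [0,0,0,0.1,0,8.7,1],
    [0,0,0,0.1,0,9.4,1],
    [0,0,0,0.1,0,9.8,1],
    [0,0,0,0.1,0,9.9,1],
  ],
)

```text
time_s: 4.72
tcp_pos: [0.6471, 0.1761, 0.0996]
ee_rot: [[0.945, -0.326, 0.0], [-0.326, -0.945, -0.0], [0.0, 0.0, -1.0]]
wrist_force: [0.0, -0.9, -4.9]
gripper_width: 0.691
gripper_force: 30.0
```

arm_command(
  deltas=[
    [0,0,0,0,0,0.1,1],
    [0,0,0,0,0,0.2,1],
    [0,0,0,0,0,0.3,1],
    [0,0,0,0,0,0.4,1],
    [0,0,0,0,0,0.5,1],
    [0,0,0,0,0,0.5,1],
  ],
)

```text
time_s: 5.22
tcp_pos: [0.6468, 0.1758, 0.0945]
ee_rot: [[0.945, -0.327, -0.0], [-0.327, -0.945, 0.0], [-0.0, -0.0, -1.0]]
wrist_force: [-0.3, -0.5, -4.5]
gripper_width: 0.691
gripper_force: 30.0
```

arm_command(
  deltas=[
    [0,0,0,0,0,0.05,1],
    [0,0,0,0,0,0.1,1],
    [0,0,0,0,0,0.15,1],
    [0,0,0,0,0,0.15,1],
  ],
)

```text
time_s: 5.55
tcp_pos: [0.6469, 0.1757, 0.0945]
ee_rot: [[0.945, -0.326, 0.001], [-0.326, -0.945, -0.0], [0.001, -0.0, -1.0]]
wrist_force: [-4.5, -0.7, 4.9]
gripper_width: 0.691
gripper_force: 30.0
```

Contact with the well floor. Next I release and retreat straight up.

arm_command(
  deltas=[
    [0,0,0,0,0,-0.05,0.3],
    [0,0,0,0,0,-0.05,0],
    [0,0,0,0,0,-0.05,-0.5],
    [0,0,0,0,0,-0.05,-1],
    [0,0,0,0,0,-0.05,-1],
    [0,0,0,0,0,-0.05,-1],
    [0,0,0,0,0,-0.05,-1],
  ],
)

```text
time_s: 6.13
tcp_pos: [0.6472, 0.1759, 0.0933]
ee_rot: [[0.945, -0.327, 0.0], [-0.327, -0.945, 0.0], [0.0, -0.0, -1.0]]
wrist_force: [-0.3, -0.1, 0.7]
gripper_width: 0.95
gripper_force: 0.0
```

arm_command(
  deltas=[
    [0,0,0,0,0,-1.5,-1],
    [0,0,0,0,0,-4,-1],
    [0,0,0,0,0,-7,-1],
    [0,0,0,0,0,-9.5,-1],
    [0,0,0,0,0,-10,-1],
    [0,0,0,0,0,-10,-1],
  ],
)

```text
time_s: 6.63
tcp_pos: [0.6482, 0.1764, 0.1964]
ee_rot: [[0.945, -0.327, 0.005], [-0.327, -0.945, 0.003], [0.004, -0.004, -1.0]]
wrist_force: [-0.2, -0.9, -1.0]
gripper_width: 0.995
gripper_force: 0.0
```

```bash
python3 -c "
from h import *
go(.641,-.0042,.073)"
```

```text
t 6.63 tcp [0.6482 0.1764 0.1964] yaw -19.1 w 0.995 F [-0.2 -0.9 -1. ] d [ 5.17 17.35 12.29] rz 0
```

arm_command(
  deltas=[
    [0,0,0,0.8,2.7,0,-1],
    [0,0,0,1.8,6,0,-1],
    [0,0,0,2.8,9.5,1,-1],
    [0,0,0,3.8,13,2.5,-1],
    [0,0,0,4.7,16,4,-1],
    [0,0,0,5.2,17.4,5,-1],
    [0,0,0,5.2,17.4,5,-1],
    [0,0,0,5.2,17.4,5,-1],
  ],
)

```text
time_s: 7.3
tcp_pos: [0.6386, -0.0063, 0.1417]
ee_rot: [[0.945, -0.328, -0.003], [-0.328, -0.945, -0.001], [-0.003, 0.002, -1.0]]
wrist_force: [-0.2, 0.5, 0.4]
gripper_width: 1.001
gripper_force: 0.0
```

```bash
python3 -c "
from h import *
go(.641,-.0042,.073)"
```

```text
t 7.3 tcp [ 0.6386 -0.0063  0.1417] yaw -19.2 w 1.001 F [-0.2  0.5  0.4] d [ 0.17 -0.29  6.87] rz 0
```

arm_command(
  deltas=[
    [0,0,0,0.1,-0.2,1.5,-1],
    [0,0,0,0.1,-0.2,3.5,-1],
    [0,0,0,0.1,-0.2,5.5,-1],
    [0,0,0,0.1,-0.2,6.5,-1],
    [0,0,0,0.1,-0.2,6.8,-1],
    [0,0,0,0.1,-0.2,6.8,-1],
  ],
)

```text
time_s: 7.8
tcp_pos: [0.6409, -0.0031, 0.0751]
ee_rot: [[0.946, -0.325, -0.001], [-0.325, -0.946, -0.0], [-0.001, 0.001, -1.0]]
wrist_force: [-0.1, 0.8, -0.3]
gripper_width: 1.001
gripper_force: 0.0
```

arm_command(
  deltas=[
    [0,0,0,0,0,0,-0.5],
    [0,0,0,0,0,0,0],
    [0,0,0,0,0,0,0.3],
    [0,0,0,0,0,0,1],
    [0,0,0,0,0,0,1],
    [0,0,0,0,0,0,1],
    [0,0,0,0,0,0,1],
    [0,0,0,0,0,0,1],
  ],
)

```text
time_s: 8.47
tcp_pos: [0.6408, -0.0042, 0.0756]
ee_rot: [[0.945, -0.327, 0.0], [-0.327, -0.945, -0.0], [0.0, 0.0, -1.0]]
wrist_force: [-1.6, -1.1, 2.8]
gripper_width: 0.478
gripper_force: 4.8
```

```bash
python3 -c "
from h import *
go(.6438,-.2614,.2)"
```

```text
t 8.47 tcp [ 0.6408 -0.0042  0.0756] yaw -19.1 w 0.478 F [-1.6 -1.1  2.8] d [  8.69  24.21 -12.43] rz 0
```

arm_command(
  deltas=[
    [0,0,0,0,0,0,1],
    [0,0,0,0,0,0,1],
    [0,0,0,0,0,0,1],
    [0,0,0,0,0,-1,1],
    [0,0,0,0,0,-3,1],
    [0,0,0,0,0,-6,1],
    [0,0,0,0,0,-9,1],
    [0,0,0,0,0,-11,1],
  ],
)

```text
time_s: 9.13
tcp_pos: [0.6413, -0.0039, 0.1884]
ee_rot: [[0.945, -0.326, 0.003], [-0.326, -0.945, 0.0], [0.002, -0.001, -1.0]]
wrist_force: [0.4, -0.1, -2.2]
gripper_width: 0.473
gripper_force: 30.0
```

arm_command(
  deltas=[
    [0,0,0,0.5,1.5,0,1],
    [0,0,0,1.7,4.5,0,1],
    [0,0,0,2.9,8,0,1],
    [0,0,0,4.1,11.5,0,1],
    [0,0,0,5.3,15,0,1],
    [0,0,0,6.5,18.5,0,1],
    [0,0,0,7.7,21.5,0,1],
    [0,0,0,8.4,23.5,0,1],
  ],
)

```text
time_s: 9.8
tcp_pos: [0.6419, -0.2571, 0.1836]
ee_rot: [[0.944, -0.329, -0.003], [-0.329, -0.944, 0.001], [-0.003, 0.0, -1.0]]
wrist_force: [-0.4, 0.4, -3.4]
gripper_width: 0.477
gripper_force: 30.0
```

arm_command(
  deltas=[
    [0,0,0,0.2,0.5,0,1],
    [0,0,0,0.3,0.7,0,1],
    [0,0,0,0.3,0.7,0,1],
    [0,0,0,0.3,0.7,0,1],
  ],
)

```text
time_s: 10.13
tcp_pos: [0.6436, -0.2603, 0.1848]
ee_rot: [[0.945, -0.326, -0.001], [-0.326, -0.945, 0.001], [-0.002, -0.0, -1.0]]
wrist_force: [0.7, 0.3, -3.8]
gripper_width: 0.468
gripper_force: 30.0
```

```bash
python3 -c "
from h import *
go(.6438,-.2614,.0876)
cs=[capture('scene'),capture('top')]
cv2.imwrite('pics/b.png',cv2.resize(cs[0]['pixels'][80:300,80:340],None,fx=2,fy=2))"
```

```text
t 10.13 tcp [ 0.6436 -0.2603  0.1848] yaw -19.0 w 0.468 F [ 0.7  0.3 -3.8] d [0.07 0.1  9.72] rz 0
```

View pics/b.png

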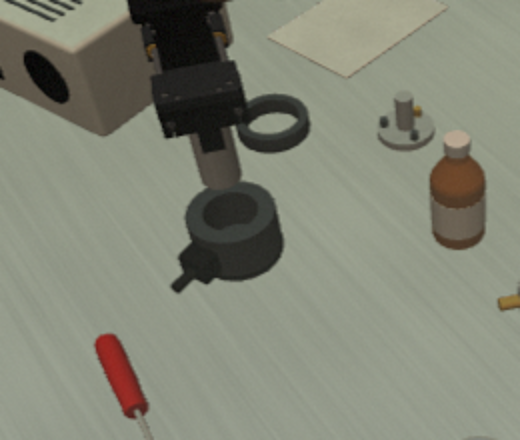

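The crop shows the narrow vessel held upright over its well, with its lower end at about crop (220,185). I'm lowering it.

arm_command(
  deltas=[
    [0,0,0,0.1,0.1,1.5,1],
    [0,0,0,0.1,0.1,3.5,1],
    [0,0,0,0.1,0.1,5.5,1],
    [0,0,0,0.1,0.1,7.2,1],
    [0,0,0,0.1,0.1,8.3,1],
    [0,0,0,0.1,0.1,9,1],
    [0,0,0,0.1,0.1,9.3,1],
    [0,0,0,0.1,0.1,9.4,1],
  ],
)

```text
time_s: 10.9
tcp_pos: [0.6449, -0.2622, 0.0917]
ee_rot: [[0.945, -0.326, 0.0], [-0.326, -0.945, -0.0], [0.0, 0.0, -1.0]]
wrist_force: [-0.2, -0.5, -3.1]
gripper_width: 0.47
gripper_force: 30.0
```

arm_command(
  deltas=[
    [0,0,0,0,0,0.07,1],
    [0,0,0,0,0,0.14,1],
    [0,0,0,0,0,0.2,1],
    [0,0,0,0,0,0.27,1],
    [0,0,0,0,0,0.32,1],
    [0,0,0,0,0,0.32,1],
  ],
)

```text
time_s: 11.4
tcp_pos: [0.6446, -0.2626, 0.0885]
ee_rot: [[0.945, -0.327, 0.0], [-0.327, -0.945, -0.0], [0.0, -0.0, -1.0]]
wrist_force: [-0.3, -1.4, -3.9]
gripper_width: 0.476
gripper_force: 30.0
```

arm_command(
  deltas=[
    [0,0,0,0,0,0.05,1],
    [0,0,0,0,0,0.1,1],
    [0,0,0,0,0,0.15,1],
    [0,0,0,0,0,0.15,1],
  ],
)

```text
time_s: 11.73
tcp_pos: [0.6448, -0.2626, 0.0877]
ee_rot: [[0.945, -0.326, 0.001], [-0.326, -0.945, -0.0], [0.001, 0.0, -1.0]]
wrist_force: [-0.8, 0.1, 0.3]
gripper_width: 0.471
gripper_force: 30.0
```

arm_command(
  deltas=[
    [0,0,0,0,0,0.05,1],
    [0,0,0,0,0,0.05,1],
    [0,0,0,0,0,0.05,0],
    [0,0,0,0,0,0.05,-0.5],
    [0,0,0,0,0,0.05,-1],
    [0,0,0,0,0,0,-1],
    [0,0,0,0,0,0,-1],
    [0,0,0,0,0,0,-1],
  ],
)

```text
time_s: 12.4
tcp_pos: [0.6447, -0.2625, 0.0866]
ee_rot: [[0.945, -0.327, -0.0], [-0.327, -0.945, -0.0], [-0.0, 0.0, -1.0]]
wrist_force: [0.1, 1.1, -0.7]
gripper_width: 0.795
gripper_force: 0.0
```

arm_command(
  deltas=[
    [0,0,0,0,0,-1.5,-1],
    [0,0,0,0,0,-4,-1],
    [0,0,0,0,0,-7,-1],
    [0,0,0,0,0,-10,-1],
    [0,0,0,0,0,-13,-1],
    [0,0,0,0,0,-14,-1],
    [0,0,0,0,0,-14,-1],
    [0,0,0,0,0,-14,-1],
  ],
)

```text
time_s: 13.07
tcp_pos: [0.6444, -0.2622, 0.2266]
ee_rot: [[0.945, -0.327, 0.0], [-0.327, -0.945, 0.001], [0.0, -0.001, -1.0]]
wrist_force: [0.4, -0.3, -1.4]
gripper_width: 0.998
gripper_force: 0.0
```

```bash
python3 -c "
from h import *
go(.387,-.306,.052)
cs=[capture('scene'),capture('top')]; G=[grad(c) for c in cs]
import json; P=json.load(open('pos.json'))
for n in ('head_large','head_small'):
  for k in (C[n],C[n][:1],C[n][1:]):
    print(n,[fit(*a,np.array(P[n]),k,.006).round(4) for a in ((cs,G),(cs[:1],G[:1]),(cs[1:],G[1:]))])
V=dict(vl=[(.112,.031),(.112,.026)],vs=[(.102,.021),(.102,.016)])
print('vl',[fit(*a,np.array(P['heater_large']),V['vl'],.008).round(4) for a in ((cs,G),(cs[:1],G[:1]),(cs[1:],G[1:]))])
cv2.imwrite('pics/c.png',np.hstack([cs[0]['pixels'][110:390,150:450],cs[1]['pixels'][120:400,180:540]]))"
```

```text
t 13.07 tcp [ 0.6444 -0.2622  0.2266] yaw -19.1 w 0.998 F [ 0.4 -0.3 -1.4] d [-22.9   12.57  17.45] rz 0
head_large [array([ 0.3876, -0.3088]), array([ 0.3961, -0.2963]), array([ 0.3895, -0.3046])]
head_large [array([ 0.3868, -0.304 ]), array([ 0.3959, -0.2967]), array([ 0.3873, -0.3038])]
head_large [array([ 0.3898, -0.3058]), array([ 0.3992, -0.2926]), array([ 0.3876, -0.3088])]
head_small [array([0.4192, 0.1393]), array([0.4198, 0.1391]), array([0.4179, 0.1449])]
head_small [array([0.4192, 0.1392]), array([0.4193, 0.1392]), array([0.4069, 0.13  ])]
head_small [array([0.4252, 0.1438]), array([0.413 , 0.1338]), array([0.4191, 0.153 ])]
vl [array([0.6451, 0.1763]), array([0.6461, 0.1757]), array([0.6443, 0.1768])]
```

View pics/c.png

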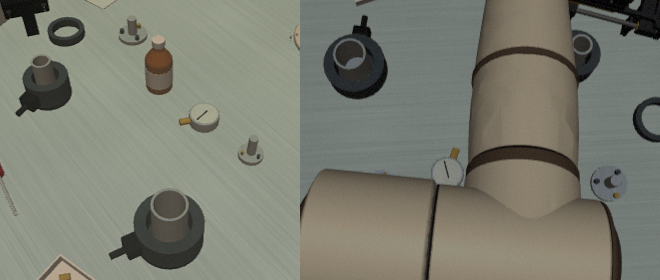

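Both vessels stand in their wells, with rims in the crop at (168,200) and (40,62). The head fits disagree between views, so I'm zooming in to check them.

Run:
```python
from h import *
cs=[capture('scene'),capture('top')]
im0=[cv2.imread('pics/scene0.png'),cv2.imread('pics/top0.png')]
rows=[]
for n,xy in dict(head_large=(.3863,-.3063),head_small=(.4109,.1353)).items():
    r=[]
    for c,im in zip(cs,im0):
        u,v=proj(c,[[*xy,.03]])[0].astype(int); im=im[v-30:v+30,u-30:u+30]; S=5
        b=cv2.resize(im,None,fx=S,fy=S,interpolation=cv2.INTER_CUBIC); o=b.copy()
        R=C[n][0][1]
        for (z,rr),col in zip([(.018,R),(.008,R),(.063,C[n][1][1])],[(0,255,0),(0,255,255),(0,0,255)]):
            p=(proj(c,circ(xy,z,rr))-[u-30,v-30]+.5)*S-.5
            cv2.polylines(o,[np.int32(p)],True,col,1,cv2.LINE_AA)
        r+=[o]
    rows.append(np.hstack(r))
cv2.imwrite('pics/d.png',np.vstack(rows))
```

```text
(no output)
```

View pics/d.png

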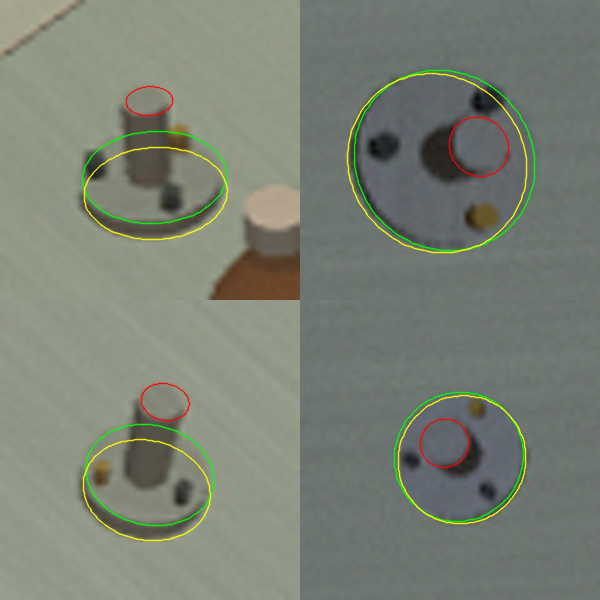

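The circles sit within about 1 px of both heads. Small corrections put the large head near (0.387, -0.305) and the small head near (0.4115, 0.134). Now to fetch the wide head.

arm_command(
  deltas=[
    [0,0,0,-2,1.1,0,-1],
    [0,0,0,-5,2.7,0,-1],
    [0,0,0,-8.3,4.5,1,-1],
    [0,0,0,-11.6,6.3,3,-1],
    [0,0,0,-14.9,8.1,5,-1],
    [0,0,0,-18.2,9.9,7,-1],
    [0,0,0,-21,11.4,9,-1],
    [0,0,0,-22.4,12.2,10,-1],
  ],
)

```text
time_s: 13.93
tcp_pos: [0.3867, -0.3033, 0.1235]
ee_rot: [[0.944, -0.329, -0.008], [-0.329, -0.944, 0.004], [-0.009, -0.001, -1.0]]
wrist_force: [0.3, -0.4, -0.7]
gripper_width: 0.998
gripper_force: 0.0
```

arm_command(
  deltas=[
    [0,0,0,-0.5,0.3,0,-1],
    [0,0,0,-0.5,0.3,0.5,-1],
    [0,0,0,-0.5,0.3,0.5,-1],
  ],
)

```text
time_s: 14.18
tcp_pos: [0.3882, -0.3061, 0.1216]
ee_rot: [[0.945, -0.327, 0.0], [-0.327, -0.945, -0.0], [0.001, 0.0, -1.0]]
wrist_force: [0.1, 0.5, 1.2]
gripper_width: 1.003
gripper_force: 0.0
```

```bash
python3 -c "
from h import *
go(.387,-.305,.053)"
```

```text
t 14.18 tcp [ 0.3882 -0.3061  0.1216] yaw -19.1 w 1.003 F [0.1 0.5 1.2] d [-0.16 -0.07  6.86] rz 0
```

arm_command(
  deltas=[
    [0,0,0,-0.15,-0.1,1.5,-1],
    [0,0,0,-0.15,-0.1,3.5,-1],
    [0,0,0,-0.15,-0.1,5,-0.6],
    [0,0,0,-0.15,-0.1,6,-0.3],
    [0,0,0,-0.15,-0.1,6.6,0],
    [0,0,0,-0.15,-0.1,6.8,0.2],
    [0,0,0,-0.15,-0.1,6.8,0.3],
    [0,0,0,-0.15,-0.1,6.8,0.3],
  ],
)

```text
time_s: 14.85
tcp_pos: [0.3873, -0.3046, 0.0544]
ee_rot: [[0.945, -0.326, 0.001], [-0.326, -0.945, -0.001], [0.002, 0.0, -1.0]]
wrist_force: [0.2, 0.7, 0.2]
gripper_width: 0.63
gripper_force: 0.0
```

arm_command(
  deltas=[
    [0,0,0,0,0,0,0.5],
    [0,0,0,0,0,0,1],
    [0,0,0,0,0,0,1],
    [0,0,0,0,0,0,1],
    [0,0,0,0,0,0,1],
    [0,0,0,0,0,0,1],
    [0,0,0,0,0,0,1],
    [0,0,0,0,0,0,1],
  ],
)

```text
time_s: 15.52
tcp_pos: [0.3865, -0.3046, 0.0541]
ee_rot: [[0.945, -0.327, 0.001], [-0.327, -0.945, -0.0], [0.001, 0.0, -1.0]]
wrist_force: [-0.1, -1.3, 2.1]
gripper_width: 0.248
gripper_force: 29.4
```

```bash
python3 -c "
from h import *
go(.6464,.1768,.25)"
```

```text
t 15.52 tcp [ 0.3865 -0.3046  0.0541] yaw -19.1 w 0.248 F [-0.1 -1.3  2.1] d [  8.86 -53.99 -19.59] rz 0
```

arm_command(
  deltas=[
    [0,0,0,0,0,0,1],
    [0,0,0,0,0,-0.7,1],
    [0,0,0,0,0,-2.5,1],
    [0,0,0,0,0,-5,1],
    [0,0,0,0,0,-8,1],
    [0,0,0,0,0,-11.5,1],
    [0,0,0,0,0,-15,1],
    [0,0,0,0.2,-1,-17.5,1],
  ],
)

```text
time_s: 16.18
tcp_pos: [0.3908, -0.2959, 0.2315]
ee_rot: [[0.945, -0.328, 0.001], [-0.328, -0.945, -0.0], [0.001, -0.0, -1.0]]
wrist_force: [1.0, -0.4, -3.9]
gripper_width: 0.25
gripper_force: 29.5
```

arm_command(
  deltas=[
    [0,0,0,0.3,-2,-0.5,1],
    [0,0,0,0.8,-5,-1,1],
    [0,0,0,1.3,-8.3,-1,1],
    [0,0,0,1.9,-11.6,-1,1],
    [0,0,0,2.4,-15,-1,1],
    [0,0,0,3,-18.4,-1,1],
    [0,0,0,3.5,-21.8,-1,1],
    [0,0,0,4,-25,-1,1],
  ],
)

```text
time_s: 16.85
tcp_pos: [0.5102, -0.0702, 0.238]
ee_rot: [[0.945, -0.327, -0.003], [-0.327, -0.945, 0.001], [-0.003, -0.0, -1.0]]
wrist_force: [0.8, -0.7, -3.5]
gripper_width: 0.244
gripper_force: 29.4
```

arm_command(
  deltas=[
    [0,0,0,0.5,-3.3,0,1],
    [0,0,0,1.1,-6.6,0,1],
    [0,0,0,1.7,-10,0,1],
    [0,0,0,2.2,-13.4,0,1],
    [0,0,0,2.8,-16.8,0,1],
    [0,0,0,3.4,-20.2,0,1],
    [0,0,0,3.9,-23.5,0,1],
    [0,0,0,4.3,-26,0,1],
  ],
)

```text
time_s: 17.52
tcp_pos: [0.6362, 0.1619, 0.2372]
ee_rot: [[0.945, -0.326, -0.003], [-0.326, -0.945, 0.0], [-0.003, 0.001, -1.0]]
wrist_force: [-0.7, -0.5, -3.3]
gripper_width: 0.244
gripper_force: 29.4
```

```bash
python3 -c "
from h import *
go(.6465,.1762,.2)"
```

```text
t 17.52 tcp [0.6362 0.1619 0.2372] yaw -19.0 w 0.244 F [-0.7 -0.5 -3.3] d [ 0.52 -1.7   3.71] rz 0
```

arm_command(
  deltas=[
    [0,0,0,0.4,-1,0.5,1],
    [0,0,0,0.45,-1.6,1.5,1],
    [0,0,0,0.45,-1.65,3,1],
    [0,0,0,0.45,-1.65,4.5,1],
    [0,0,0,0.45,-1.65,5,1],
    [0,0,0,0.45,-1.65,5,1],
    [0,0,0,0.45,-1.65,5,1],
  ],
)

```text
time_s: 18.1
tcp_pos: [0.6458, 0.1726, 0.1886]
ee_rot: [[0.945, -0.327, -0.001], [-0.327, -0.945, -0.001], [-0.001, 0.001, -1.0]]
wrist_force: [0.1, -0.1, -2.4]
gripper_width: 0.244
gripper_force: 29.4
```

Run:
```python
from h import *
go(.6458,.176,.158)
c=capture('scene'); im=c['pixels']
t=sense()['tcp_pos']; z0=t[2]-.0541
u,v=proj(c,[[*t[:2],.11]])[0].astype(int); S=5
o=cv2.resize(im[v-50:v+50,u-50:u+50],None,fx=S,fy=S,interpolation=cv2.INTER_CUBIC)
for xy,z,r,col in [(t[:2],z0+.018,.035,(0,255,0)),(t[:2],z0+.008,.035,(0,255,255)),((.6458,.176),.112,.031,(0,0,255)),((.6458,.176),.112,.026,(0,0,255))]:
    cv2.polylines(o,[np.int32((proj(c,circ(xy,z,r))-[u-50,v-50]+.5)*S)],True,col,1,cv2.LINE_AA)
cv2.imwrite('pics/e.png',o)
```

```text
t 18.1 tcp [0.6458 0.1726 0.1886] yaw -19.1 w 0.244 F [ 0.1 -0.1 -2.4] d [-0.11 -0.33  3.06] rz 0
```

View pics/e.png

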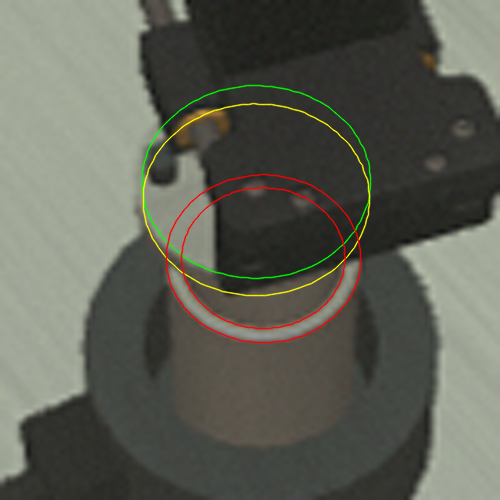

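The red circles sit on the vessel rim. The head's disc is about 1 px left of its predicted circle, or about 1.5 mm. I'm correcting a little and lowering.

arm_command(
  deltas=[
    [0,0,0,-0.15,-0.3,0,1],
    [0,0,0,-0.2,-0.3,0.5,1],
    [0,0,0,-0.2,-0.3,1.2,1],
    [0,0,0,-0.2,-0.3,1.8,1],
    [0,0,0,-0.2,-0.3,2.2,1],
    [0,0,0,-0.2,-0.3,2.5,1],
    [0,0,0,-0.2,-0.3,2.7,1],
    [0,0,0,-0.2,-0.3,2.7,1],
  ],
)

```text
time_s: 18.82
tcp_pos: [0.645, 0.1768, 0.1611]
ee_rot: [[0.945, -0.327, -0.001], [-0.327, -0.945, -0.0], [-0.001, 0.001, -1.0]]
wrist_force: [0.2, 0.0, -2.6]
gripper_width: 0.246
gripper_force: 29.4
```

arm_command(
  deltas=[
    [0,0,0,0,0,0.07,1],
    [0,0,0,0,0,0.14,1],
    [0,0,0,0,0,0.2,1],
    [0,0,0,0,0,0.25,1],
    [0,0,0,0,0,0.25,1],
  ],
)

```text
time_s: 19.23
tcp_pos: [0.6451, 0.1769, 0.1594]
ee_rot: [[0.945, -0.327, 0.0], [-0.327, -0.945, 0.0], [-0.0, -0.0, -1.0]]
wrist_force: [-0.4, 0.2, -4.1]
gripper_width: 0.244
gripper_force: 29.4
```

arm_command(
  deltas=[
    [0,0,0,0,0,0.05,1],
    [0,0,0,0,0,0.1,1],
    [0,0,0,0,0,0.15,1],
    [0,0,0,0,0,0.18,1],
    [0,0,0,0,0,0.18,1],
  ],
)

```text
time_s: 19.65
tcp_pos: [0.6456, 0.177, 0.1586]
ee_rot: [[0.945, -0.326, 0.002], [-0.326, -0.945, 0.0], [0.001, -0.001, -1.0]]
wrist_force: [-0.9, -0.9, 1.0]
gripper_width: 0.245
gripper_force: 29.4
```

arm_command(
  deltas=[
    [0,0,0,0,0,0,0.6],
    [0,0,0,0,0,0,0.4],
    [0,0,0,0,0,0,0.1],
    [0,0,0,0,0,0,-0.3],
    [0,0,0,0,0,0,-0.6],
    [0,0,0,0,0,0,-1],
    [0,0,0,0,0,0,-1],
    [0,0,0,0,0,0,-1],
  ],
)

```text
time_s: 20.32
tcp_pos: [0.6452, 0.177, 0.1575]
ee_rot: [[0.945, -0.327, -0.0], [-0.327, -0.945, -0.0], [-0.0, 0.0, -1.0]]
wrist_force: [-0.4, 0.2, 0.0]
gripper_width: 0.67
gripper_force: 0.0
```

arm_command(
  deltas=[
    [0,0,0,0,0,-1,-1],
    [0,0,0,0,0,-3,-1],
    [0,0,0,0,0,-6,-1],
    [0,0,0,0,0,-9,-1],
    [0,0,0,0,0,-10,-1],
    [0,0,0,0,0,-10,-1],
    [0,0,0,0,0,-10,-1],
  ],
)

```text
time_s: 20.9
tcp_pos: [0.645, 0.177, 0.2581]
ee_rot: [[0.945, -0.327, 0.001], [-0.327, -0.945, 0.001], [0.0, -0.001, -1.0]]
wrist_force: [-0.1, -0.3, -0.5]
gripper_width: 0.999
gripper_force: 0.0
```

```bash
python3 -c "
from h import *
go(.4115,.134,.12)"
```

```text
t 20.9 tcp [0.645  0.177  0.2581] yaw -19.1 w 0.999 F [-0.1 -0.3 -0.5] d [-20.66  11.72  13.79] rz 0
```

arm_command(
  deltas=[
    [0,0,0,-2,1.1,0,-1],
    [0,0,0,-5,2.8,0,-1],
    [0,0,0,-8.4,4.8,0,-1],
    [0,0,0,-11.8,6.7,2,-1],
    [0,0,0,-15,8.5,5,-1],
    [0,0,0,-18,10.2,8,-1],
    [0,0,0,-20,11.3,11,-1],
    [0,0,0,-20.6,11.7,13,-1],
  ],
)

```text
time_s: 21.57
tcp_pos: [0.4069, 0.1309, 0.1247]
ee_rot: [[0.945, -0.327, -0.005], [-0.327, -0.945, -0.002], [-0.004, 0.004, -1.0]]
wrist_force: [0.6, -0.4, 0.2]
gripper_width: 1.003
gripper_force: 0.0
```

arm_command(
  deltas=[
    [0,0,0,0,0,0.5,-1],
    [0,0,0,0,0,0.5,-1],
    [0,0,0,0,0,0.5,-1],
  ],
)

```text
time_s: 21.82
tcp_pos: [0.4136, 0.1343, 0.1229]
ee_rot: [[0.945, -0.326, 0.001], [-0.326, -0.945, -0.0], [0.001, -0.0, -1.0]]
wrist_force: [0.3, 0.0, 0.8]
gripper_width: 1.0
gripper_force: 0.0
```

```bash
python3 -c "
from h import *
go(.4115,.134,.053)"
```

```text
t 21.82 tcp [0.4136 0.1343 0.1229] yaw -19.0 w 1.0 F [0.3 0.  0.8] d [-0.2   0.1   6.99] rz 0
```

arm_command(
  deltas=[
    [0,0,0,-0.15,0.05,1.5,-1],
    [0,0,0,-0.15,0.05,3.5,-1],
    [0,0,0,-0.15,0.05,5,-0.6],
    [0,0,0,-0.15,0.05,6,-0.3],
    [0,0,0,-0.15,0.05,6.6,0],
    [0,0,0,-0.15,0.05,6.9,0.2],
    [0,0,0,-0.15,0.05,6.9,0.4],
    [0,0,0,-0.15,0.05,6.9,0.4],
  ],
)

```text
time_s: 22.48
tcp_pos: [0.4116, 0.1342, 0.0542]
ee_rot: [[0.945, -0.327, 0.001], [-0.327, -0.945, 0.001], [0.001, -0.001, -1.0]]
wrist_force: [-0.1, 0.0, -0.3]
gripper_width: 0.63
gripper_force: 0.0
```

arm_command(
  deltas=[
    [0,0,0,0,0,0,0.5],
    [0,0,0,0,0,0,1],
    [0,0,0,0,0,0,1],
    [0,0,0,0,0,0,1],
    [0,0,0,0,0,0,1],
    [0,0,0,0,0,0,1],
    [0,0,0,0,0,0,1],
    [0,0,0,0,0,0,1],
  ],
)

```text
time_s: 23.15
tcp_pos: [0.4108, 0.1338, 0.0537]
ee_rot: [[0.945, -0.327, 0.0], [-0.327, -0.945, 0.0], [0.0, -0.0, -1.0]]
wrist_force: [0.2, 0.2, 0.6]
gripper_width: 0.196
gripper_force: 29.9
```

```bash
python3 -c "
from h import *
go(.6438,-.2614,.25)"
```

```text
t 23.15 tcp [0.4108 0.1338 0.0537] yaw -19.1 w 0.196 F [0.2 0.2 0.6] d [ 34.93  29.74 -19.63] rz 0
```

arm_command(
  deltas=[
    [0,0,0,0,0,0,1],
    [0,0,0,0,0,-0.7,1],
    [0,0,0,0,0,-2.5,1],
    [0,0,0,0,0,-5,1],
    [0,0,0,0,0,-8,1],
    [0,0,0,0,0,-11.5,1],
    [0,0,0,0,0,-15,1],
    [0,0,0,1,0.8,-17,1],
  ],
)

```text
time_s: 23.82
tcp_pos: [0.418, 0.1238, 0.2277]
ee_rot: [[0.946, -0.324, 0.005], [-0.324, -0.946, 0.003], [0.004, -0.005, -1.0]]
wrist_force: [0.3, 0.9, -1.4]
gripper_width: 0.197
gripper_force: 29.9
```

arm_command(
  deltas=[
    [0,0,0,2,1.7,-0.5,1],
    [0,0,0,4.5,3.8,-1,1],
    [0,0,0,7,6,-1,1],
    [0,0,0,9.5,8.1,-1,1],
    [0,0,0,12,10.2,-1,1],
    [0,0,0,14.5,12.3,-1,1],
    [0,0,0,17,14.5,-1,1],
    [0,0,0,19.5,16.6,-1,1],
  ],
)

```text
time_s: 24.48
tcp_pos: [0.5473, -0.0994, 0.2333]
ee_rot: [[0.945, -0.327, -0.002], [-0.327, -0.945, 0.0], [-0.002, 0.0, -1.0]]
wrist_force: [0.5, 0.7, -1.0]
gripper_width: 0.196
gripper_force: 29.9
```

arm_command(
  deltas=[
    [0,0,0,2.5,2.1,0,1],
    [0,0,0,5,4.3,0,1],
    [0,0,0,7.5,6.4,0,1],
    [0,0,0,10,8.6,0,1],
    [0,0,0,12,10.2,0,1],
    [0,0,0,13.5,11.5,0,1],
    [0,0,0,14,12,0,1],
    [0,0,0,14,12,0,1],
  ],
)

```text
time_s: 25.15
tcp_pos: [0.6403, -0.2582, 0.2321]
ee_rot: [[0.944, -0.329, -0.002], [-0.329, -0.944, 0.001], [-0.003, 0.0, -1.0]]
wrist_force: [1.0, -0.4, -1.2]
gripper_width: 0.2
gripper_force: 29.9
```

```bash
python3 -c "
from h import *
go(.644,-.262,.17)"
```

```text
t 25.15 tcp [ 0.6403 -0.2582  0.2321] yaw -19.2 w 0.2 F [ 1.  -0.4 -1.2] d [0.49 0.24 6.21] rz 0
```

arm_command(
  deltas=[
    [0,0,0,0.4,0.2,0.5,1],
    [0,0,0,0.45,0.25,1.5,1],
    [0,0,0,0.5,0.3,3,1],
    [0,0,0,0.5,0.3,4.5,1],
    [0,0,0,0.5,0.3,5.5,1],
    [0,0,0,0.5,0.3,6,1],
    [0,0,0,0.5,0.3,6,1],
    [0,0,0,0.5,0.3,6,1],
  ],
)

```text
time_s: 25.82
tcp_pos: [0.6446, -0.2611, 0.1738]
ee_rot: [[0.945, -0.326, 0.0], [-0.326, -0.945, -0.0], [0.0, 0.0, -1.0]]
wrist_force: [0.1, 0.3, -1.5]
gripper_width: 0.198
gripper_force: 29.9
```

Run:
```python
from h import *
go(.6445,-.2622,.1477)
c=capture('scene'); im=c['pixels']
t=sense()['tcp_pos']; z0=t[2]-.0537; v0=(.6446,-.2623)
u,v=proj(c,[[*t[:2],.10]])[0].astype(int); S=6
o=cv2.resize(im[v-45:v+45,u-45:u+45],None,fx=S,fy=S,interpolation=cv2.INTER_CUBIC)
for xy,z,r,col in [(t[:2],z0+.018,.025,(0,255,0)),(t[:2],z0+.008,.025,(0,255,255)),(v0,.102,.021,(0,0,255)),(v0,.102,.016,(0,0,255))]:
    cv2.polylines(o,[np.int32((proj(c,circ(xy,z,r))-[u-45,v-45]+.5)*S)],True,col,1,cv2.LINE_AA)
cv2.imwrite('pics/f.png',o)
```

```text
t 25.82 tcp [ 0.6446 -0.2611  0.1738] yaw -19.0 w 0.198 F [ 0.1  0.3 -1.5] d [0.03 0.11 2.61] rz 0
```

View pics/f.png

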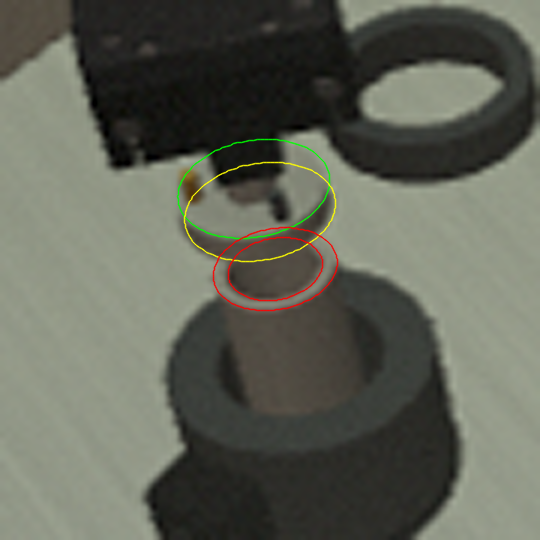

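Both the disc (green and yellow) and the rim (red) line up with the picture. I'm lowering.

arm_command(
  deltas=[
    [0,0,0,0,0.1,0,1],
    [0,0,0,0,0.1,0.5,1],
    [0,0,0,0,0.1,1,1],
    [0,0,0,0,0.1,1.5,1],
    [0,0,0,0,0.1,1.9,1],
    [0,0,0,0,0.1,2.1,1],
    [0,0,0,0,0.1,2.3,1],
    [0,0,0,0,0.1,2.3,1],
  ],
)

```text
time_s: 26.53
tcp_pos: [0.6439, -0.2623, 0.1499]
ee_rot: [[0.945, -0.327, -0.001], [-0.327, -0.945, 0.0], [-0.001, 0.0, -1.0]]
wrist_force: [-0.5, -0.0, -1.6]
gripper_width: 0.197
gripper_force: 29.9
```

arm_command(
  deltas=[
    [0,0,0,0,0,0.07,1],
    [0,0,0,0,0,0.14,1],
    [0,0,0,0,0,0.2,1],
    [0,0,0,0,0,0.25,1],
    [0,0,0,0,0,0.3,1],
    [0,0,0,0,0,0.3,1],
  ],
)

```text
time_s: 27.03
tcp_pos: [0.6442, -0.2624, 0.1479]
ee_rot: [[0.945, -0.327, 0.0], [-0.327, -0.945, -0.0], [0.0, 0.0, -1.0]]
wrist_force: [-0.6, 1.4, -0.8]
gripper_width: 0.198
gripper_force: 29.9
```

arm_command(
  deltas=[
    [0,0,0,0,0,0.05,1],
    [0,0,0,0,0,0.1,1],
    [0,0,0,0,0,0.13,1],
    [0,0,0,0,0,0.13,1],
  ],
)

```text
time_s: 27.37
tcp_pos: [0.6446, -0.2627, 0.1478]
ee_rot: [[0.945, -0.326, 0.002], [-0.326, -0.945, -0.001], [0.002, 0.001, -1.0]]
wrist_force: [-1.5, 0.3, 5.3]
gripper_width: 0.197
gripper_force: 29.9
```

Seated at 0.1478 (expected 0.1477). Releasing.

arm_command(
  deltas=[
    [0,0,0,0,0,-0.05,0.7],
    [0,0,0,0,0,-0.05,0.5],
    [0,0,0,0,0,-0.05,0.1],
    [0,0,0,0,0,-0.05,-0.3],
    [0,0,0,0,0,-0.05,-0.6],
    [0,0,0,0,0,-0.05,-1],
    [0,0,0,0,0,-0.05,-1],
    [0,0,0,0,0,-0.05,-1],
  ],
)

```text
time_s: 28.03
tcp_pos: [0.6441, -0.2623, 0.1465]
ee_rot: [[0.945, -0.327, -0.0], [-0.327, -0.945, 0.0], [-0.0, -0.0, -1.0]]
wrist_force: [1.0, -0.3, -0.5]
gripper_width: 0.617
gripper_force: 0.0
```

arm_command(
  deltas=[
    [0,0,0,0,0,-1,-1],
    [0,0,0,0,0,-3,-1],
    [0,0,0,0,0,-6,-1],
    [0,0,0,0,0,-9,-1],
    [0,0,0,0,0,-12,-1],
    [0,0,0,0,0,-13,-1],
    [0,0,0,0,0,-13,-1],
    [0,0,0,0,0,-13,-1],
  ],
)

```text
time_s: 28.7
tcp_pos: [0.644, -0.2621, 0.2772]
ee_rot: [[0.945, -0.327, 0.001], [-0.327, -0.945, 0.001], [0.001, -0.001, -1.0]]
wrist_force: [0.1, 1.2, -1.4]
gripper_width: 0.996
gripper_force: 0.0
```

Run:
```python
from h import *
go(.6445,-.2622,.2)
c=capture('scene'); im=c['pixels']; o=[]
for xy,z,r in [((.6455,.176),.104,.035),((.6446,-.2623),.094,.025)]:
    u,v=proj(c,[[*xy,.10]])[0].astype(int); S=4
    q=cv2.resize(im[v-50:v+50,u-50:u+50],None,fx=S,fy=S,interpolation=cv2.INTER_CUBIC)
    for dz in (.008,.018): cv2.polylines(q,[np.int32((proj(c,circ(xy,z+dz,r))-[u-50,v-50]+.5)*S)],True,(0,255,0),1,cv2.LINE_AA)
    o.append(q)
cv2.imwrite('pics/g.png',np.hstack(o))
```

```text
t 28.7 tcp [ 0.644  -0.2621  0.2772] yaw -19.1 w 0.996 F [ 0.1  1.2 -1.4] d [0.04 0.   7.72] rz 0
```

View pics/g.png

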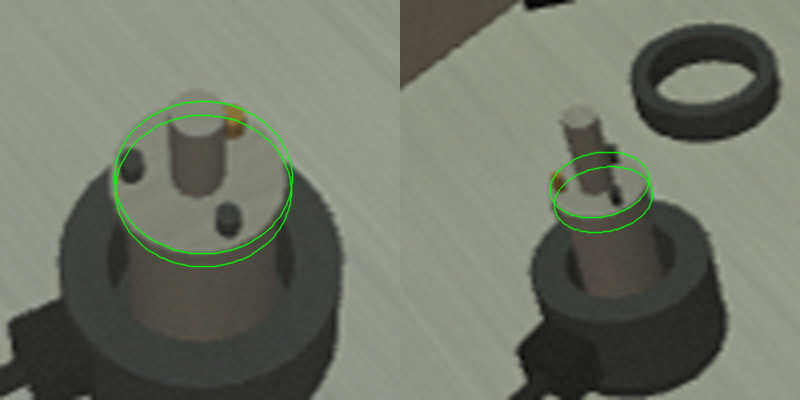

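Both heads sit flat on their rims at the expected height, with stem tops in the crop at (198,112) for wide and (580,118) for narrow. The arm is clear of everything, so I'm handing in.

```bash
python3 -c "
from station import *
print(finish_job())"
```

```text
the job is handed in; nothing more can be done
None
```

Both reactors are made up and handed in at about 29 s: each vessel is down in the heater of its size with its head seated flat at the expected height, and the arm never went near the bottle.

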